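# Hang up the drop guard of a bench punch

## Task

The die of the small bench punch is to be changed. Lift the clear drop guard by its upright black grip, shift it sideways towards the notched upright, and lower it so that the bent-down end of its slotted bar hooks into the upper of the two notches; then let go, leaving the guard hanging there. Do not let the guard fall.

Things in the scene. Friction and masses are not known exactly. Their poses are not given: they have to be found in the camera images.
- guard_handle (a point): Grip of the drop guard: upright black block 16 mm thick (x), 60 long (y), 45 tall, on the guard's flat steel bar. Point: on its centre line, 17 mm below its top, 28 above the bar. Axes: x level, from the machine's front to its back; y level, along the bar to the notched upright; z up. Guard slides only in y and z. Two 12 mm posts, tops 287 mm above the table, stand 80 mm off at -y, 130 at +y.
- tab_edge (a point): Middle of the lower edge of the tab, the bent-down +y end of the guard's slotted steel bar: 6 mm thick (y), 32 wide (x), 16 deep below the bar. Moves with the grip: 172 mm in +y of the grip point, 52 below it. Axes as the grip's. Lifted straight up from the start it passes both notches freely; moved over 4 mm towards them first, it may strike them from below.
- upper_notch (a point): Upper notch of the heavy steel upright (259 mm) at the machine's +y end: middle of its floor, 209 mm above the table. Axes as the grip's. A J-shaped ledge: pocket 34 mm across in y (17 each side of this point), 40 wide in x, open above; on the guard's side a lip 6 mm thick, 12 high. The tab goes over the lip and down into the pocket. A like lower notch, not wanted, is 50 mm below.
- guard (a joint): Lift of the guard, m: 0 = fully down, where gravity (3 to 7 N) returns it; 0.135 = top stop. The tab clears the upper lip above 0.107; resting in the upper notch it reads 0.095, in the lower 0.045. Sideways, slots on the posts allow 50 mm in all from the far end (start: 0 to 10 mm from it); the tab is mid-pocket at 40, in the pocket from 26 to 50. Sideways it slides with 1 N friction.

How it is judged:
By the outcome, as a careful person would: the job done as asked, in the order asked, and still so for the second after the job is handed in, with the robot touching nothing.
It also fails if it takes over 35 s, if anything falls off the work surface, if the arm or the gripper's body presses on something with over 40 N, if the wrist force passes 120 N, or if a joint passes its speed limit or range.

## Robot

A 6-joint arm with a two-finger parallel gripper is mounted at the origin on the work surface. World frame = base frame: x ahead of the robot, y to its left, z up, the work surface at z = 0. Lengths are in m, angles in degrees, forces in N, time in s.
With the tool pointing down it reaches from about 0.4 to 0.825 m from the base axis. Payload 7 kg.
Tool frame: the origin (TCP) lies at the very end of the fingers, on their centre line; the grasp point (between the pads) lies 19 mm behind it (grasp_offset is the x of the grasp point in the tool frame, in m); x points along the fingers, y is the direction in which the jaws open and shut, and the axes are right-handed (so a half turn about x gives the same grasp; the last joint's range is limited). The gripper opens to 88 mm and grips with 3 to 60 N. Pads are 19 mm wide; open, the fingers measure 130 mm over their backs; the gripper's body (78 mm by 193 mm) begins 47 mm behind the grasp point.
Start: joints at [16.507, 20.546, 0.682, 0, -70.136, -16.507], TCP at [0.675, -0, 0.227] pointing down, gripper open.
Joint ranges: [-176.03, 176.03], [-82.01, 121.73], [-58.28, 71.71], [-173.87, 95.51], [-174.79, -0.11], [-173.66, 173.66]. Speed limits (degrees/s): [136.94, 136.94, 172.46, 180, 180, 180].

## Interface

Orientations are given as [roll, pitch, yaw] about the fixed x, y, z axes, in that order (R = Rz(yaw) Ry(pitch) Rx(roll)).
In Python, from plant import get_obs, snapshot, close_job, grasp_offset gives the robot as it stands.
- The arm moves only by the tool carry_out, never from a script. Its argument "series" is a list that holds one entry, the list of rows, each a list of 6 numbers: the shift along the tool's x, y, z in mm, then the turn, a rotation vector about the tool's x, y, z in degrees. A call has 1 to 10 rows; each row is the pose to reach, as a shift and turn from the pose commanded when the call began, along the tool's axes at that moment; what a row does not reach only later rows make up. A row lasts 1/8 s, in which the tool goes at most 62.5 mm and 10.7 degrees, less where a joint would pass 70% of its speed; a pose out of reach is approached as far as the arm can. A call with a gripper value outside its range is refused whole. "hand" is the gripper's target within -1 to 1 (shut at 1, half-way at 0, fully open at -1), set as the call begins (left out, the last holds). The fingers move at their own pace and stop on an object; the grip force is fixed at half the most. Time passes only in rows, so rows that repeat a pose let the fingers close. It gives the time, the measured TCP pose, the force and the opening at its end, in the units of the state.
- get_obs(): the state, without advancing time (a new reading comes with each control period).
- snapshot(name): name is "scene" or "side" or "wrist"; returns a dict with "color" (400x640x3 uint8, red, green, blue), "fx", "fy", "cx", "cy" (pixels), "eye" and "attitude" of the camera in the world. Camera axes: x right, y down, z forward; pixel columns grow to the right and rows downward; lengths in m; the calibration is good to about 2 mm. A picture is of the moment at which its call begins. There is no depth.
- close_job(): hands the job in, once; it reports no verdict.
The state is a dict: "clock": time; "joint_pos": joint angles; "qvel": joint speeds; "tau": joint torques, N m; "tool_pos": TCP position; "orientation": TCP orientation; "force": force on the tool from outside, world axes, zero at the start; "moment": the same for the moment, N m; "opening": finger opening in m.
Only numpy, scipy, OpenCV 4.12 (cv2) and the standard library are available. Lean on these libraries where they do the work, as an engineer would, in place of code of your own. Each camera call takes 0.05 s, during which the arm holds its last target.

## Working session

There is one attempt and no reset: what is moved stays moved. The work goes in short steps, Python scripts to look and compute and a tool call to move; the robot and the scene stay as the last step left them, time stands still between calls to the robot, and variables do not carry over. Pictures are saved under pics/ and viewed, and the job is handed in when it is done.

Besides the shell and the picture viewer there is one more tool, called after "Call:" in YAML: its name, and indented under it one key for each argument. carry_out: Moves the arm, as the interface text tells. Its arguments: {"type":"object","properties":{"series":{"type":"array","items":{"type":"array","items":{"type":"array","items":{"type":"number"}}}},"hand":{"type":"number"}},"required":["series"]}

```bash
mkdir -p pics; ls; python3 - <<'E'
from plant import get_obs, snapshot, grasp_offset
import cv2
print(get_obs(),grasp_offset)
for n in("scene","side","wrist"):
    s=snapshot(n);cv2.imwrite(f"pics/{n}0.png",s["color"][:,:,::-1]);print(n,{k:s[k] for k in s if k!="color"})
E
```

```text
pics
{'clock': 0.0, 'joint_pos': array([ 1.65070880e+01,  2.05921896e+01,  6.34206076e-01, -1.95611067e-02,
       -7.01357173e+01, -1.65046138e+01]), 'qvel': array([ 0.03311272,  0.04504877, -0.00204918,  0.02343727, -0.02062188,
       -0.00426308]), 'tau': array([-8.00930356e-04, -5.82726967e+01,  2.93058443e+01,  6.99745238e+00,
        6.93249181e-03, -2.06530804e-04]), 'tool_pos': array([ 6.74516296e-01, -2.67191166e-05,  2.25619213e-01]), 'orientation': array([  95.40298428,   89.9045113 , -174.60120328]), 'force': array([0.38319408, 0.14708793, 0.77870276]), 'moment': array([-0.02715592,  0.00382112, -0.01399845]), 'opening': 0.08766026224341904} -0.0188
scene {'fx': 366.67959604178697, 'fy': 366.67959604178697, 'cx': 324.0392745473467, 'cy': 197.18192633254696, 'eye': array([0.96935761, 0.31896406, 0.70801057]), 'attitude': array([-139.05932698,    1.0992799 ,  116.98317815])}
side {'fx': 504.9792702369976, 'fy': 504.9792702369976, 'cx': 317.17315974082084, 'cy': 197.5518701080952, 'eye': array([0.49597714, 0.65982357, 0.80950433]), 'attitude': array([-1.36431343e+02,  5.79182305e-02, -1.69639760e+02])}
wrist {'fx': 320.8410937150142, 'fy': 320.8410937150142, 'cx': 315.3576967873308, 'cy': 196.5284627947118, 'eye': array([ 0.67418317, -0.06989817,  0.38275214]), 'attitude': array([ 1.65070102e+02, -5.01425139e-02,  1.79975910e+02])}
```

View pics/scene0.png

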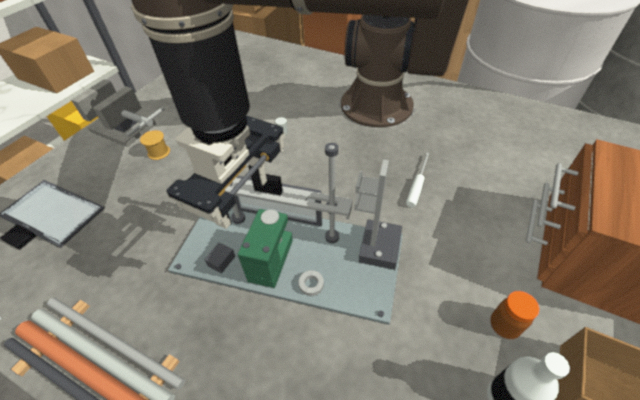

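View pics/side0.png

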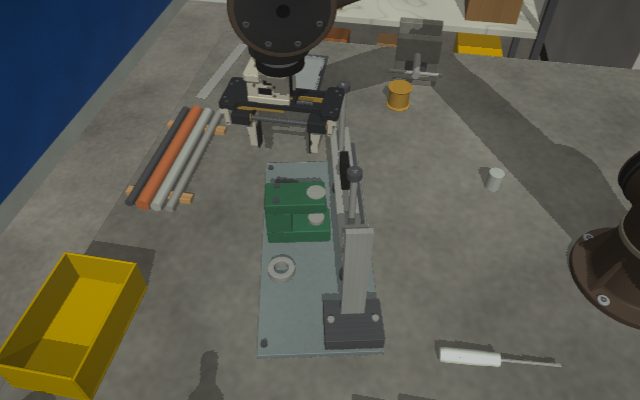

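View pics/wrist0.png

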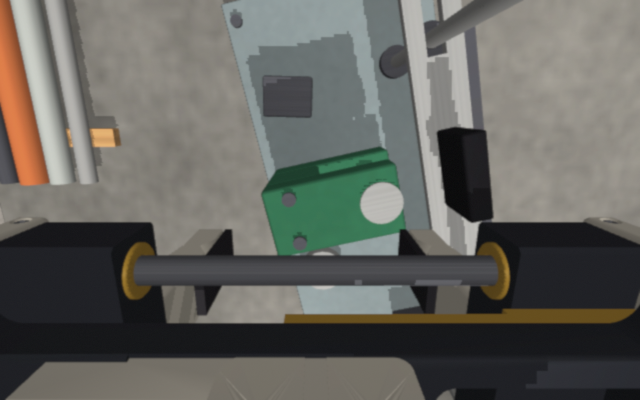

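The wrist view shows the black grip at about (465,175), with the green punch beside it. The side view shows the notched upright at (355,270). Zooming in to measure.

```bash
cat > h.py <<'E'
import numpy as np, cv2
from scipy.spatial.transform import Rotation as R
def ray(s,p):
    d=R.from_euler('xyz',s["attitude"],degrees=True).as_matrix()@np.array([(p[0]-s["cx"])/s["fx"],(p[1]-s["cy"])/s["fy"],1]);return np.array(s["eye"]),d/np.linalg.norm(d)
def onz(s,p,z):
    e,d=ray(s,p);return e+d*(z-e[2])/d[2]
def proj(s,X):
    c=R.from_euler('xyz',s["attitude"],degrees=True).as_matrix().T@(np.array(X)-s["eye"]);return np.array([s["fx"]*c[0]/c[2]+s["cx"],s["fy"]*c[1]/c[2]+s["cy"]])
def tri(s1,p1,s2,p2):
    e1,d1=ray(s1,p1);e2,d2=ray(s2,p2)
    t=np.linalg.lstsq(np.c_[d1,-d2],e2-e1,rcond=None)[0]
    a,b=e1+t[0]*d1,e2+t[1]*d2;return (a+b)/2,np.linalg.norm(a-b)
E
python3 - <<'E'
import cv2
def z(n,x0,y0,x1,y1,k,o):
    cv2.imwrite(o,cv2.resize(cv2.imread(n)[y0:y1,x0:x1],None,fx=k,fy=k,interpolation=cv2.INTER_CUBIC))
z("pics/wrist0.png",370,0,530,250,2.4*1,"pics/w_z.png")
z("pics/wrist0.png",420,110,510,235,4.8,"pics/w_z2.png")
z("pics/scene0.png",220,130,410,290,3.7,"pics/s_z.png")
z("pics/side0.png",250,70,410,360,2,"pics/d_z.png")
E
```

```text
(no output)
```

View pics/w_z2.png

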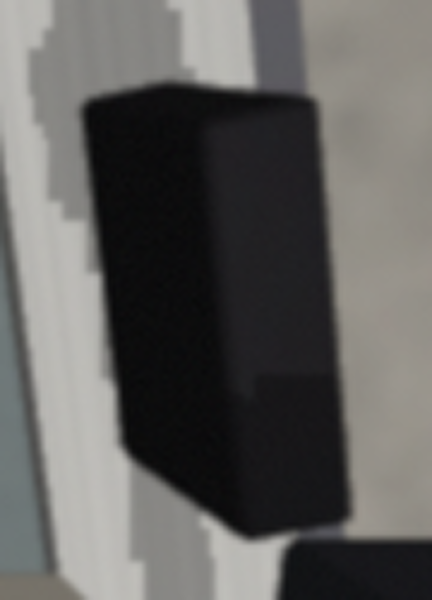

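View pics/s_z.png

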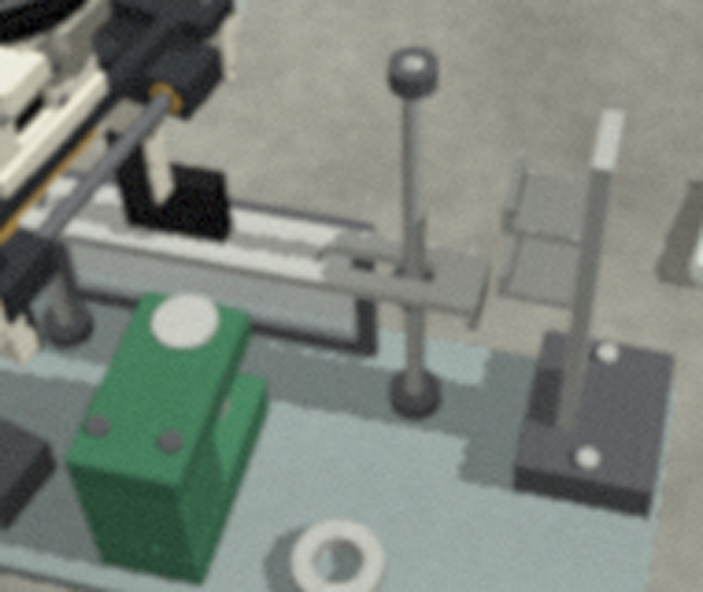

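View pics/d_z.png

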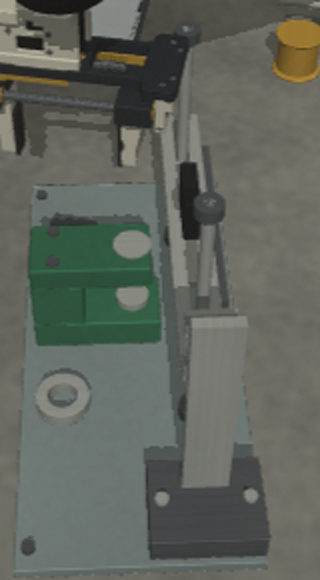

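```bash
python3 - <<'E'
from h import *
from plant import snapshot
W,S,D=[snapshot(n) for n in("wrist","scene","side")]
c=np.array([[208,120],[315,100],[350,520],[250,538]])/4.8+[420,110]
P=np.array([onz(W,p,.183) for p in c]);print(P.round(4))
print("ctr",P.mean(0)); 
a=(P[2]+P[3]-P[0]-P[1])/2; print("len",np.linalg.norm(a),"ydir ang",np.degrees(np.arctan2(a[1],a[0]))-90, "thick",np.linalg.norm(P[0]-P[1]),np.linalg.norm(P[3]-P[2]))
print("edges",[np.degrees(np.arctan2(*(v[[1,0]])))-90 for v in (P[3]-P[0],P[2]-P[1])])
print("button",tri(S,(270,216),D,(316,191.5)),tri(W,(382,203),D,(316,191.5)))
p1=tri(S,(331.6,146.8),D,(355,172.5));print("post+",p1)
p2=onz(D,(343.5,86.5),.287);print("post-",p2); d=p1[0]-p2;print("onz post+",onz(D,(355,172.5),.287),onz(S,(331.6,146.8),.287),np.linalg.norm(d[:2]),np.degrees(np.arctan2(d[1],d[0]))-90)
u=np.array([onz(D,p,.259) for p in((345,230),(372.5,230))]);print("upr",u)
E
```

```text
[[ 0.5833 -0.0556  0.183 ]
 [ 0.57   -0.0581  0.183 ]
 [ 0.5575 -0.0017  0.183 ]
 [ 0.5708  0.0009  0.183 ]]
ctr [ 0.57039777 -0.02864525  0.183     ]
len 0.05781936572447557 ydir ang 12.457202495307186 thick 0.013572425076251948 0.013612732972879632
edges [np.float64(12.436012777123153), np.float64(12.478423788506376)]
button (array([0.61825455, 0.00579227, 0.12722527]), np.float64(0.0009661530863601871)) (array([0.6185692 , 0.00446448, 0.12526882]), np.float64(0.00035559898392181674))
post+ (array([0.53915547, 0.10623288, 0.28544515]), np.float64(0.002931864794873092))
post- [ 0.58888078 -0.1097549   0.287     ]
onz post+ [0.53942514 0.10987951 0.287     ] [0.539257   0.10554823 0.287     ] 0.22163782750260297 12.964889295169485
upr [[0.54046256 0.2001993  0.259     ]
 [0.50210767 0.19322085 0.259     ]]
```

The grip centre is at (0.570, -0.029) with a yaw of about 12.5°, and the punch top is only 0.127 high. The line between the posts agrees with this. Next I work out the first move in tool axes.

```bash
cat >> h.py <<'E'
def rel(o,X):
    M=R.from_euler('xyz',o["orientation"],degrees=True).as_matrix();return (M.T@(np.array(X)-o["tool_pos"])*1000).round(1),M.round(3)
E
python3 - <<'E'
from h import *
from plant import get_obs
o=get_obs()
print(rel(o,(.5704,-.0286,.2256)))
E
```

```text
(array([  0.7, 104.4, -28.6]), array([[-0.001, -1.   ,  0.   ],
       [-0.   ,  0.   ,  1.   ],
       [-1.   ,  0.001, -0.   ]]))
```

Call:
carry_out:
  series:
    - [[0, 26, -7, -3, 0, 0], [0, 52, -14, -6, 0, 0], [0, 78, -21, -9, 0, 0], [0, 104, -29, -12.5, 0, 0], [0, 104, -29, -12.5, 0, 0], [0, 104, -29, -12.5, 0, 0]]
  hand: 0

```text
clock: 1.05
tool_pos: [0.5714, -0.029, 0.2269]
orientation: [-95.9, 90.0, 6.5]
force: [-0.3, 0.7, -0.4]
opening: 0.0441
```

```bash
python3 - <<'E'
from h import *
from plant import get_obs,snapshot
o=get_obs()
print(o["clock"],o["tool_pos"],o["opening"],o["force"],rel(o,(.5704,-.0286,.147)))
for n in("wrist","side"):
    s=snapshot(n);cv2.imwrite(f"pics/{n}1.png",s["color"][:,:,::-1])
E
```

```text
1.05 [ 0.57140426 -0.02896246  0.22691841] 0.04405017817369611 [-0.29937514  0.73308902 -0.3995488 ] (array([79.9,  1. ,  0.6]), array([[ 0.001, -0.976, -0.216],
       [ 0.   , -0.216,  0.976],
       [-1.   , -0.001, -0.   ]]))
```

View pics/wrist1.png

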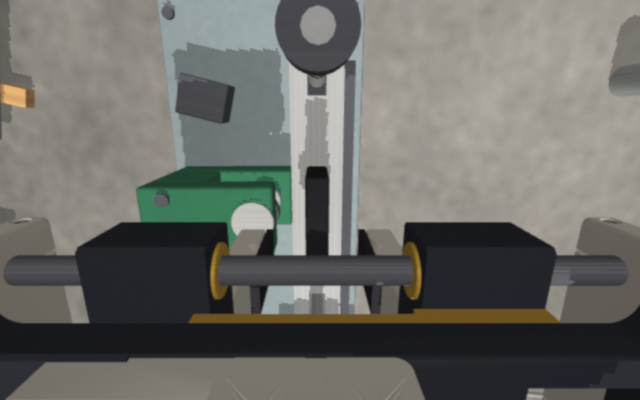

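View pics/side1.png

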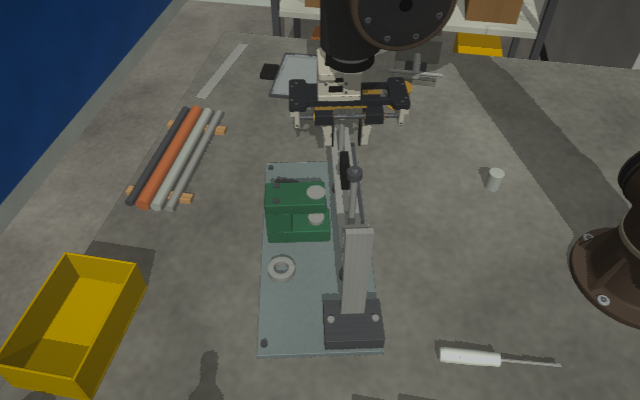

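The grip is centred between the fingers (column 317, finger edges at about 265 and 372). I'll descend in two stages and watch the force.

Call:
carry_out:
  series:
    - [[15, 0, 0, 0, 0, 0], [30, 1, 0, 0, 0, 0], [45, 1, 0, 0, 0, 0], [50, 1, 0, 0, 0, 0], [50, 1, 0, 0, 0, 0]]

```text
clock: 1.78
tool_pos: [0.5699, -0.0293, 0.176]
orientation: [100.8, 89.9, -156.7]
force: [-0.5, -0.4, 0.5]
opening: 0.0438
```

Call:
carry_out:
  series:
    - [[8, 0, 0, 0, 0, 0], [16, 0, 0, 0, 0, 0], [24, 0, 0, 0, 0, 0], [29, 0, 0, 0, 0, 0], [29, 0, 0, 0, 0, 0], [29, 0, 0, 0, 0, 0]]

```text
clock: 2.52
tool_pos: [0.5702, -0.0292, 0.1477]
orientation: [-117.8, 90.0, -15.2]
force: [0.2, -0.0, 0.3]
opening: 0.0437
```

```bash
python3 - <<'E'
from h import *
from plant import get_obs,snapshot
o=get_obs()
print(o["clock"],o["tool_pos"],o["opening"],o["force"])
for n in("wrist","scene"):
    s=snapshot(n);cv2.imwrite(f"pics/{n}2.png",s["color"][:,:,::-1])
cv2.imwrite("pics/scene2z.png",cv2.resize(cv2.imread("pics/scene2.png")[100:300,180:440],None,fx=3,fy=3))
E
```

```text
2.525 [ 0.57018748 -0.02924126  0.14773297] 0.04374471503929438 [ 0.22627962 -0.01750852  0.25586557]
```

View pics/wrist2.png

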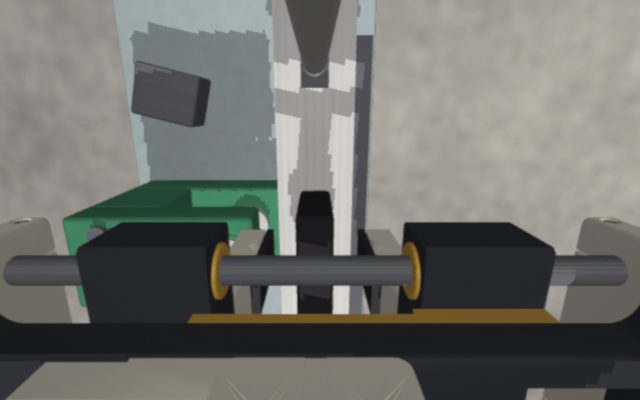

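View pics/scene2z.png

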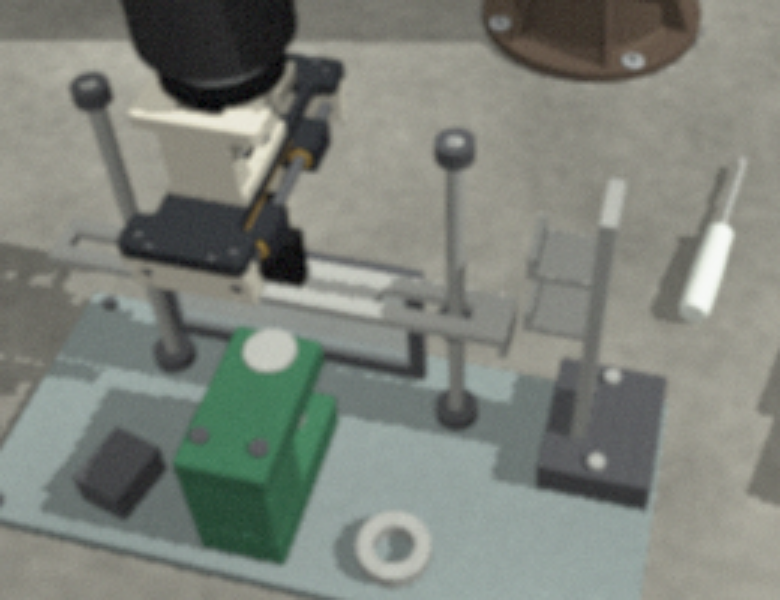

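The fingers straddle the grip (columns 297–335 in the wrist view) with no contact force. Closing now.

Call:
carry_out:
  series:
    - [[0, 0, 0, 0, 0, 0], [0, 0, 0, 0, 0, 0], [0, 0, 0, 0, 0, 0], [0, 0, 0, 0, 0, 0], [0, 0, 0, 0, 0, 0], [0, 0, 0, 0, 0, 0]]
  hand: 1

```text
clock: 3.38
tool_pos: [0.5706, -0.0291, 0.1477]
orientation: [-93.6, 89.9, 8.9]
force: [4.2, 0.4, -2.3]
opening: 0.016
```

Gripped: the opening is 16.0 mm. Lifting straight up 20 mm first, then to 118 mm.

Call:
carry_out:
  series:
    - [[-4, 0, 0, 0, 0, 0], [-10, 0, 0, 0, 0, 0], [-20, 0, 0, 0, 0, 0], [-20, 0, 0, 0, 0, 0]]

```text
clock: 3.88
tool_pos: [0.5705, -0.029, 0.1679]
orientation: [-85.5, 89.9, 17.0]
force: [6.0, -0.4, -3.4]
opening: 0.0158
```

```bash
python3 - <<'E'
from h import *
from plant import get_obs,snapshot
o=get_obs()
print(o["clock"],o["tool_pos"],o["opening"],o["force"],o["moment"])
s=snapshot("scene")
cv2.imwrite("pics/scene3z.png",cv2.resize(s["color"][100:300,180:440,::-1],None,fx=3,fy=3))
E
```

```text
3.875 [ 0.57050699 -0.02902737  0.16792345] 0.01584546539223635 [ 5.99760322 -0.3783603  -3.40236644] [ 0.10951147 -1.76804863  0.0595108 ]
```

View pics/scene3z.png

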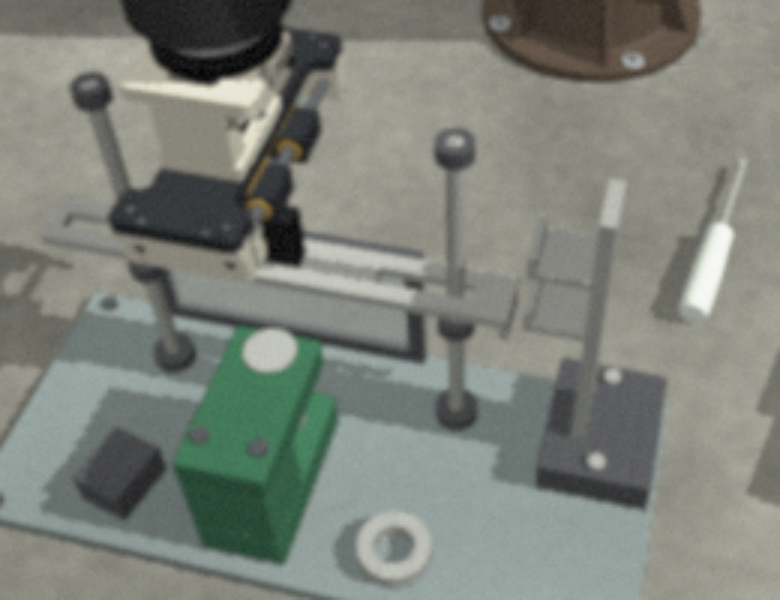

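The guard has risen with the grip, and the tab end at (510,310) is clear of the notches. Lifting the rest.

Call:
carry_out:
  series:
    - [[-12, 0, 0, 0, 0, 0], [-24, 0, 0, 0, 0, 0], [-36, 0, 0, 0, 0, 0], [-48, 0, 0, 0, 0, 0], [-60, 0, 0, 0, 0, 0], [-72, 0, 0, 0, 0, 0], [-84, 0, 0, 0, 0, 0], [-94, 0, 0, 0, 0, 0], [-99, 0, 0, 0, 0, 0], [-99, 0, 0, 0, 0, 0]]

```text
clock: 5.18
tool_pos: [0.5705, -0.0289, 0.2663]
orientation: [-68.5, 89.9, 34.0]
force: [5.2, 2.2, -3.2]
opening: 0.0159
```

```bash
python3 - <<'E'
from h import *
from plant import get_obs,snapshot
o=get_obs()
print(o["clock"],o["tool_pos"],o["opening"],o["force"],o["moment"]);print(rel(o,o["tool_pos"])[1])
s=snapshot("scene")
cv2.imwrite("pics/scene4z.png",cv2.resize(s["color"][80:280,180:440,::-1],None,fx=3,fy=3))
s=snapshot("side")
cv2.imwrite("pics/side4z.png",cv2.resize(s["color"][50:350,220:450,::-1],None,fx=2,fy=2))
E
```

```text
5.175 [ 0.57046309 -0.02888614  0.26626697] 0.015941353526913348 [ 5.1524413   2.1711222  -3.23491973] [ 0.33488123 -2.01935357  0.00325468]
[[ 0.001 -0.976 -0.217]
 [ 0.001 -0.217  0.976]
 [-1.    -0.001  0.   ]]
```

View pics/scene4z.png

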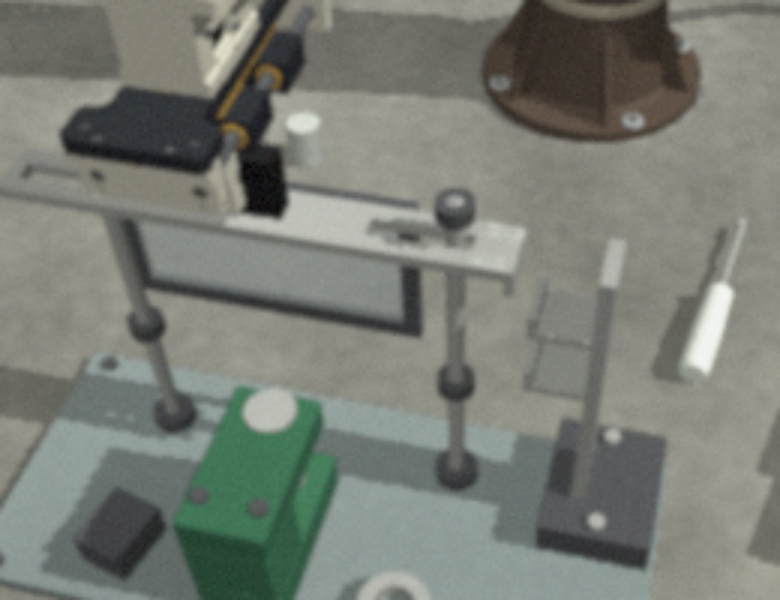

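View pics/side4z.png

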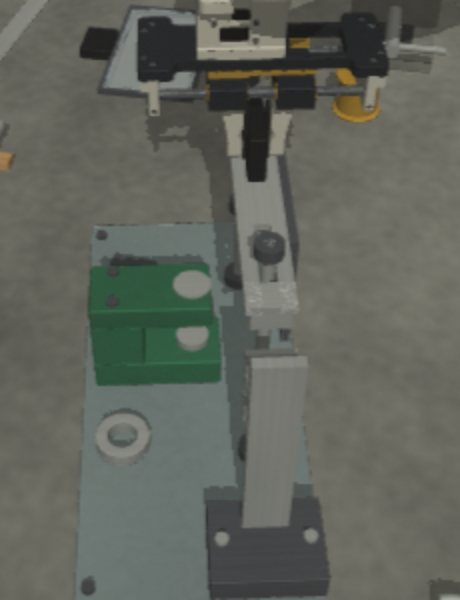

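The lift is 118 mm, above the upper lip, and the grip is holding. Shifting 36 mm along +y (tool z), which is within the pocket range for any start offset.

Call:
carry_out:
  series:
    - [[0, 0, 5, 0, 0, 0], [0, 0, 11, 0, 0, 0], [0, 0, 17, 0, 0, 0], [0, 0, 23, 0, 0, 0], [0, 0, 29, 0, 0, 0], [0, 0, 34, 0, 0, 0], [0, 0, 36, 0, 0, 0], [0, 0, 36, 0, 0, 0]]

```text
clock: 6.28
tool_pos: [0.5626, 0.0064, 0.2659]
orientation: [-52.8, 90.0, 49.7]
force: [5.8, 2.6, -2.8]
opening: 0.0157
```

```bash
python3 - <<'E'
from h import *
from plant import get_obs,snapshot
o=get_obs()
print(o["clock"],o["tool_pos"],o["opening"],o["force"],o["moment"])
s=snapshot("scene")
cv2.imwrite("pics/scene5z.png",cv2.resize(s["color"][130:230,290:420,::-1],None,fx=6,fy=6,interpolation=cv2.INTER_CUBIC))
# predicted: lip/pocket positions given tab at measured grip
y=np.array([-.2165,.976,0]);x=np.array([.976,.2165,0])
g=o["tool_pos"]+[0,0,.019]
t=g+.172*y-[0,0,.052]
for n,P in(("tab edge -x",t-.016*x),("tab edge +x",t+.016*x)):
    print(n,P,(proj(s,P)-[290,130])*6)
E
```

```text
6.275 [0.56258062 0.00643336 0.26591276] 0.01568312443167185 [ 5.82268365  2.62830974 -2.77643534] [ 0.63526456 -1.90641732  0.06242239]
tab edge -x [0.50972662 0.17084136 0.23291276] [485.42445094 239.36804193]
tab edge +x [0.54095862 0.17776936 0.23291276] [467.09110429 313.82685552]
```

View pics/scene5z.png

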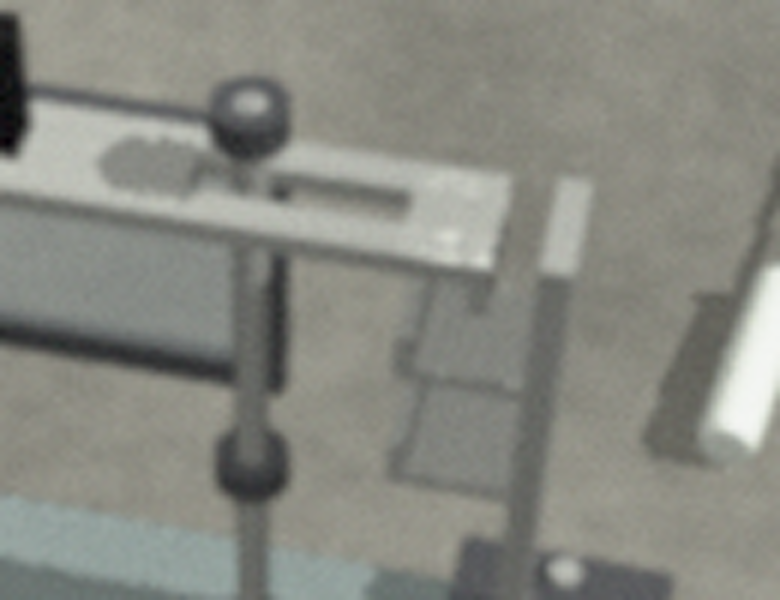

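```bash
python3 - <<'E'
from h import *
from plant import get_obs,snapshot
s=snapshot("scene");y=np.array([-.2165,.976,0]);x=np.array([.976,.2165,0])
for z in(.203,.207,.209):
  for p in((398,372),(413,378),(522,390)):
    P=onz(s,(p[0]/6+290,p[1]/6+130),z);print(z,p,"x",round(P@x*1000,1),"y",round(P@y*1000,1))
print("tab obs")
for p in((487,312),(472,308)):
    P=onz(s,(p[0]/6+290,p[1]/6+130),.233);print(p,"x",round(P@x*1000,1),"y",round(P@y*1000,1))
o=get_obs();g=o["tool_pos"];print("tab exp x,y",g@x*1000,g@y*1000+172, o["tool_pos"])
E
```

```text
0.203 (398, 372) x 567.3 y 37.2
0.203 (413, 378) x 568.6 y 42.2
0.203 (522, 390) x 565.7 y 75.3
0.207 (398, 372) x 570.8 y 37.8
0.207 (413, 378) x 572.2 y 42.6
0.207 (522, 390) x 569.3 y 75.5
0.209 (398, 372) x 572.6 y 38.0
0.209 (413, 378) x 573.9 y 42.9
0.209 (522, 390) x 571.1 y 75.6
tab obs
(487, 312) x 564.5 y 62.0
(472, 308) x 563.9 y 57.4
tab exp x,y 550.4472336512196 56.4853285146058 [0.56255582 0.00643306 0.26589243]
```

The tab lies at about 57–60 mm along y and the pocket at about 42–76 (mid 59), so it is well centred. Lowering in two steps.

Call:
carry_out:
  series:
    - [[4, 0, 0, 0, 0, 0], [8, 0, 0, 0, 0, 0], [12, 0, 0, 0, 0, 0], [15, 0, 0, 0, 0, 0], [15, 0, 0, 0, 0, 0]]

```text
clock: 7.0
tool_pos: [0.5626, 0.0063, 0.2506]
orientation: [-40.1, 90.0, 62.4]
force: [6.3, 2.8, -4.4]
opening: 0.0159
```

Call:
carry_out:
  series:
    - [[3, 0, 0, 0, 0, 0], [6, 0, 0, 0, 0, 0], [8, 0, 0, 0, 0, 0], [9, 0, 0, 0, 0, 0], [9, 0, 0, 0, 0, 0]]

```text
clock: 7.62
tool_pos: [0.5626, 0.0063, 0.2426]
orientation: [-74.2, 89.9, 28.3]
force: [5.2, 3.3, -1.3]
opening: 0.0157
```

```bash
python3 - <<'E'
from h import *
from plant import get_obs,snapshot
o=get_obs()
print(o["clock"],o["tool_pos"],o["opening"],o["force"],o["moment"])
s=snapshot("scene")
cv2.imwrite("pics/scene6z.png",cv2.resize(s["color"][130:230,290:420,::-1],None,fx=6,fy=6,interpolation=cv2.INTER_CUBIC))
E
```

```text
7.625 [0.562618   0.00627702 0.24262595] 0.015693668893643924 [ 5.17923275  3.30780962 -1.26776015] [ 0.98438508 -1.59475139  0.04404975]
```

View pics/scene6z.png

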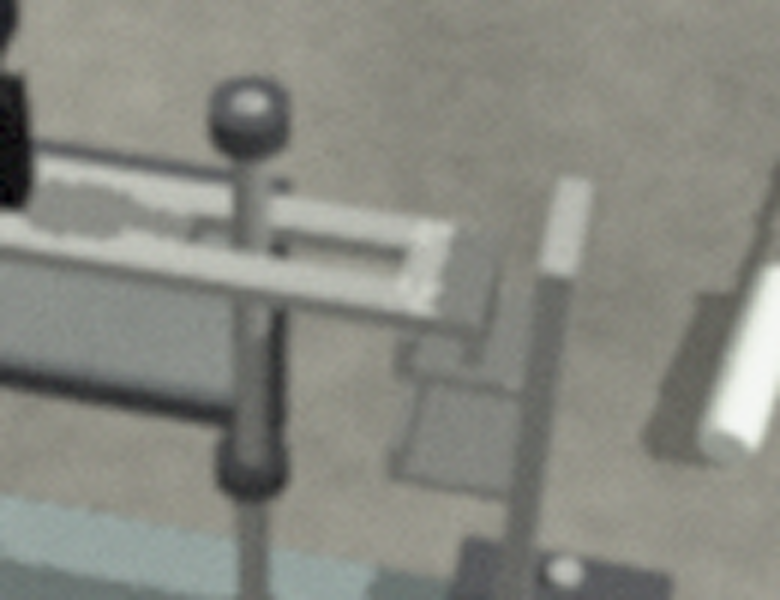

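The tab is in the upper pocket at (472,360). The lift reads 94.9 mm and the vertical load is shifting onto the notch. Opening half-way.

Call:
carry_out:
  series:
    - [[0.5, 0, 0, 0, 0, 0], [0.5, 0, 0, 0, 0, 0]]

```text
clock: 7.92
tool_pos: [0.5627, 0.0063, 0.2426]
orientation: [-81.1, 89.9, 21.5]
force: [3.5, 3.9, 2.4]
opening: 0.0156
```

Call:
carry_out:
  series:
    - [[0, 0, 0, 0, 0, 0], [0, 0, 0, 0, 0, 0], [0, 0, 0, 0, 0, 0], [0, 0, 0, 0, 0, 0], [0, 0, 0, 0, 0, 0]]
  hand: 0

```text
clock: 8.55
tool_pos: [0.5621, 0.0058, 0.242]
orientation: [96.2, 90.0, -161.3]
force: [0.1, -0.0, -0.5]
opening: 0.0434
```

```bash
python3 - <<'E'
from h import *
from plant import get_obs,snapshot
o=get_obs()
print(o["clock"],o["tool_pos"],o["opening"],o["force"],o["moment"])
s=snapshot("scene")
cv2.imwrite("pics/scene7z.png",cv2.resize(s["color"][80:280,180:440,::-1],None,fx=3,fy=3))
s=snapshot("wrist");cv2.imwrite("pics/wrist7.png",s["color"][:,:,::-1])
E
```

```text
8.55 [0.56208227 0.00581933 0.24195319] 0.04342760658683198 [ 0.09545595 -0.03198432 -0.48535892] [-0.03711311  0.01930238  0.02050948]
```

View pics/scene7z.png

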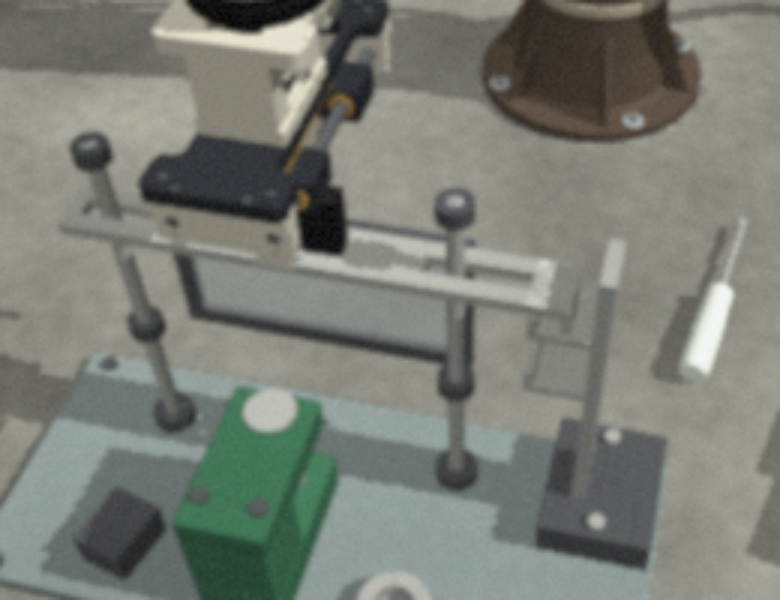

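View pics/wrist7.png

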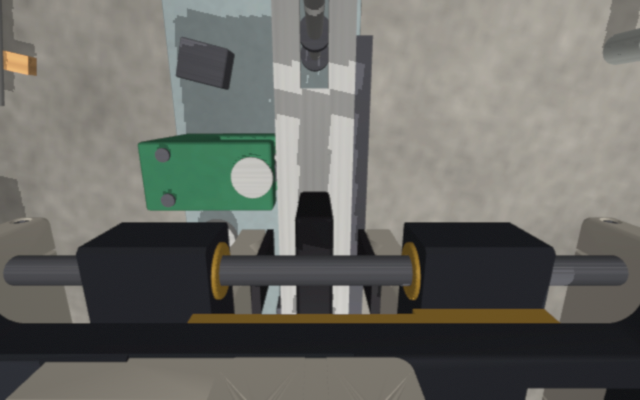

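The guard hangs in the upper notch, the fingers are clear of the grip on both sides, and the force is near zero. Retreating straight up 100 mm.

Call:
carry_out:
  series:
    - [[-5, 0, 0, 0, 0, 0], [-15, 0, 0, 0, 0, 0], [-27, 0, 0, 0, 0, 0], [-40, 0, 0, 0, 0, 0], [-55, 0, 0, 0, 0, 0], [-70, 0, 0, 0, 0, 0], [-85, 0, 0, 0, 0, 0], [-100, 0, 0, 0, 0, 0], [-100, 0, 0, 0, 0, 0], [-100, 0, 0, 0, 0, 0]]

```text
clock: 9.9
tool_pos: [0.562, 0.0059, 0.3415]
orientation: [69.6, 90.0, 172.1]
force: [-0.1, 0.9, -0.5]
opening: 0.0438
```

```bash
python3 - <<'E'
from h import *
from plant import get_obs,snapshot
o=get_obs()
print(o["clock"],o["tool_pos"],o["opening"],o["force"],np.abs(o["qvel"]).max())
s=snapshot("scene")
cv2.imwrite("pics/scene8z.png",cv2.resize(s["color"][80:280,180:440,::-1],None,fx=3,fy=3))
E
```

```text
9.9 [0.56196688 0.00594811 0.34152961] 0.043806353997108846 [-0.07709271  0.87437137 -0.47638855] 0.44943989342928287
```

View pics/scene8z.png

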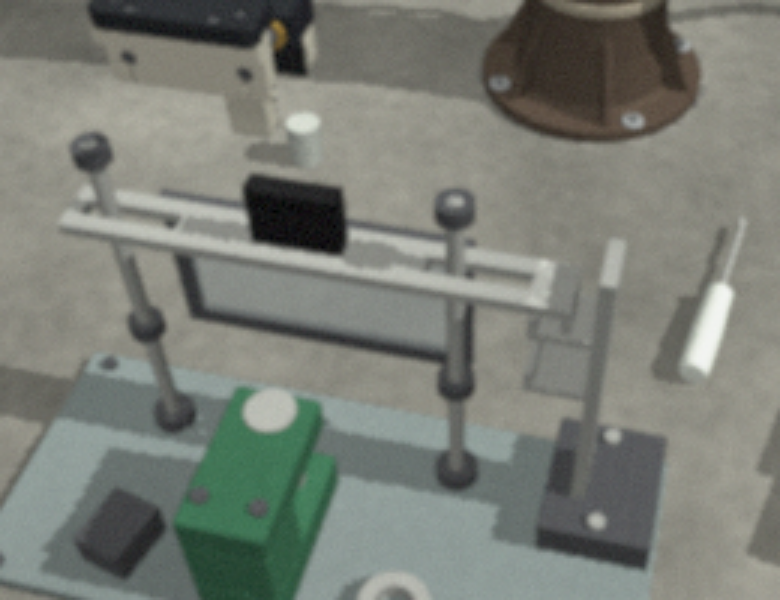

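The guard has not moved: the bar end is still at (560,290) in the upper notch, and the gripper is well clear. Handing in.

```bash
python3 -c "
from plant import close_job
print(close_job())"
```

```text
the job is handed in; nothing more can be done
None
```

The drop guard is hanging by its tab in the upper notch, and I have handed the job in with the gripper clear of everything. `close_job()` gave no verdict.

- **What I did:** I gripped the guard by the black block and lifted it straight up 118 mm. I then shifted it 36 mm towards the upright and lowered it into the upper notch. Finally I opened the fingers and retreated 100 mm straight up. The clock read 9.9 s at the last check, and the force readings I took stayed under about 8 N.
- **Last checks:** When I let go, the guard was 94.9 mm up, against 95 mm expected for the upper notch. The picture after the retreat shows it unmoved. The fingers were open and the force was near zero.
- **Where measurements disagreed:** Before lowering, the arm position put the tab at about 56.5 mm along the bar, while the camera showed about 57–62 mm. Both are well inside the pocket, which I measured at about 42–76 mm. My image estimate of the post spacing was 222 mm, not the 210 mm stated; I did not use it for any move.

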